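Find the full tablet refill by weight and snap it into the dispenser

ROBOT

A 6-joint arm with a two-finger parallel gripper is mounted at the origin on a cart in front of the work surface, level with it; the furniture and walls round the work are solid. World frame = base frame: x ahead of the robot, y to its left, z up, the work surface at z = 0. Lengths are in mm, angles in rad, forces in N, time in s.
With the tool pointing down it reaches from about 350 to 875 mm from the base axis. Payload 4.2 kg.
Tool frame: the origin (TCP) lies midway between the tips of the shut fingers; the grasp point (between the pads) lies 19 mm behind it (arm.tcp_to_grasp is the distance from the TCP to the grasp point, in mm); z points along the fingers, y is the line along which they close (so a half turn about z gives the same grasp; the last joint's range is limited). The gripper opens to 85 mm and grips with 20 to 120 N. Pads are 22 mm wide; open, the fingers measure 114 mm over their backs; the gripper's body (76 mm by 85 mm) begins 54 mm behind the grasp point. The pads swing forward as they close: fully open they stand 13 mm farther back than shut.
Start: joints at [-1.09, 0.385, 0.008, 0, -1.194, -0.259], TCP at [137.509, -609.664, 231.312] pointing down, gripper open.
Joint ranges: [-3.14, 3.14], [-1.21, 2.06], [-1.07, 1.41], [-3.16, 2.05], [-2.99, -0.16], [-3.1, 3.1]. Speed limits (rad/s): [2.79, 2.79, 3.14, 3.14, 3.14, 3.14].

INTERFACE

Orientations are given as a unit quaternion [x, y, z, w].
In Python, from bench import arm, imaging, job, models gives the robot as it stands.
- The arm moves only by the tool arm_command, never from a script. Its argument "rows" is a list of rows, each an object with "grip": the opening, from 0 (shut) to 1 (fully open); "linear": the shift along the tool's x, y, z in mm, a list of three; "rot": the turn, a rotation vector about the tool's x, y, z in rad, a list of three. In form: [{"grip": grip, "linear": [tx, ty, tz], "rot": [rx, ry, rz]}, ...]. A call has 1 to 10 rows; each row is the pose to reach, as a shift and turn from the pose commanded when the call began, along the tool's axes at that moment; what a row does not reach only later rows make up. A row lasts 1/8 s, in which the tool goes at most 62.5 mm and 10.7 degrees, less where a joint would pass 70% of its speed; a pose out of reach is approached as far as the arm can. A call with a gripper value outside its range is refused whole. The fingers move at their own pace and stop on an object; the grip force is fixed at half the most. Time passes only in rows, so rows that repeat a pose let the fingers close. It gives the time, the measured TCP pose, the force, the opening and the grip force at its end, in the units of the state.
- arm.read_state(): the state, without advancing time (a new reading comes with each control period).
- imaging.get_image(name): name is "scene" or "top" or "wrist"; returns a dict with "frame" (384x512x3 uint8, red, green, blue), "fx", "fy", "cx", "cy" (pixels), "extrinsics" (4x4, takes a point from world to camera coordinates); the wrist camera has in their place "T_tool_cam" (4x4, takes a point from camera to tool coordinates, whose origin is the TCP and whose axes are the flange's). Camera axes: x right, y down, z forward; pixel columns grow to the right and rows downward; lengths in mm; the calibration is good to about 2 mm. A picture is of the moment at which its call begins: read the wrist's pose just before it. There is no depth.
- job.job_done(): hands the job in; it is judged then, once.
Trained networks look in a picture, given as the dict that the camera call returned (one of the last four; its "shot" number tells which), for a name from the list of things; names that differ only in an ending like _2 or _b are one class to them, and where a whole thing is asked for, a point or a joint stands for the part that bears it (a point fixed in the world has none). Each returns a list of dicts, best first, with "score" (0 to 1); they miss things now and then, are a little off and sometimes report something else, mostly with a low value. They report only what shows in the picture. A call takes as long as a camera call. They do not tell look-alikes from the thing itself.
- models.spot_in(picture, query): "rect" ([left, top, right, bottom] in pixels, round what is visible of it).
- models.tip_of(picture, query): "pixel" ([column, row] in pixels: a listed point, or the origin of a listed thing).
The state is a dict: "clock": time; "joints": joint angles; "joint_vel": joint speeds; "joint_efforts": joint torques, N m; "position": TCP position; "ee_rot": TCP orientation; "contact_force": force on the tool from outside, world axes, zero at the start; "wrist_torque": the same for the moment, N m; "gripper_width": finger opening in mm; "grasp_force": force on a finger pad.
Only numpy, scipy, OpenCV 4.12 (cv2) and the standard library are available. Lean on these libraries where they do the work, as an engineer would, in place of code of your own. Each camera call takes 0.05 s, during which the arm holds its last target. There are 200 camera calls.

TASK

The dishwasher-tablet dispenser is empty: of the three identical closed refill boxes in the bamboo rack one is full and two are used up, so lift them to feel which is the heavy one, and push that one, upright, down into the dispenser until it stands on the seat and both spring clips have snapped in over its shoulders. Hold the boxes by their sides and keep them upright: never press on top of the lid, which pops open when pressed. Leave the two light boxes standing in the rack and do not disturb the other things on the worktop.

Things in the scene. Friction and masses are not known exactly. Their poses are not given: they have to be found in the camera images.
- box_a_mid (a point): centre of refill box A, 50 mm above its underside. Closed white plastic box with a blue lid, 50 mm deep (its x), 62 mm wide (its y), 100 mm high (its z, up). The 62 mm width ends in shoulders 84 mm above the underside; above them only the lid rises, 44 mm wide (y) and 50 mm deep. Turned half round about z it is the same.
- box_a: the same box A; this point is the centre of its underside. The lowest 12 mm of its two narrow ends (+y and -y) are chamfered inwards by 6 mm. Two of the boxes are used up and weigh 0.16 to 0.19 kg, one is full and weighs 0.45 to 0.6 kg; which letter and which place is not known and changes.
- rack: low bamboo rack fixed on the worktop, 86 mm (x) x 196 mm (y); this point is the centre of its underside; its floor is 8 mm up. Three bays in a row along its y, centres at y = -62, 0, +62 mm, parted by ribs 5 mm thick that stand 16 mm above the floor; front and back lips stand 8 mm above the floor, 70 mm apart.
- rack_floor (a point): centre of the rack's floor, axes as the rack. Each box stands in a bay, its own y along the rack's x; between neighbours there are only 12 mm, so in the rack a box can be gripped only across its 62 mm width (fingers before and behind the row), below the shoulders. The worktop between rack and dispenser is free.
- dispenser: white dishwasher-tablet dispenser fixed on the worktop, this point is the centre of its underside; body 86 mm (x) x 116 mm (y) x 46 mm; its front (-x) has a catch tray reaching to x = -76 mm, 20 mm high. Two grey spring clips, 36 mm wide in x, stand at y = +35 and -35 mm and rise to 149 mm above the worktop; fixed white cheeks outside them (y = 52 to 58 mm) rise to 105 mm.
- dispenser_seat (a point): centre of the seat on the dispenser's top, 46 mm above the worktop, axes as the dispenser. A box stands on it with its own y along this y (either way round), between front and back lips 7 mm high that lean outwards (56 mm apart below, 63 mm above). The clips leave no room for fingers at the box's ends (y): only its front and back (x) stay open.
- clip_left (a joint): angle of the spring clip at the dispenser's +y side: 0 upright (free, or snapped in over a box), grows as it is spread outwards (about 0.07 with a box between the noses, stop at 0.1), rad. At its top a nose points inwards to 25 mm from the seat's centre, sloping above, flat below; its underside is 85.5 mm above the seat.
- clip_right (a joint): the same for the clip at the -y side. A box pushed straight down between the clips spreads the noses with its chamfers (a push of about 10 to 20 N), rubs down between them (about 6 N) and, when it stands on the seat, the noses snap in over its shoulders.
- lid_a: press-to-open panel on top of box A's lid, 44 mm (x) x 38 mm (y), its upper face 100 mm above the box's underside; this point is 5 mm below that face. It must not be pressed.
- lid_b: press-to-open panel on top of box B's lid, 44 mm (x) x 38 mm (y), its upper face 100 mm above the box's underside; this point is 5 mm below that face. It must not be pressed.
- lid_c: press-to-open panel on top of box C's lid, 44 mm (x) x 38 mm (y), its upper face 100 mm above the box's underside; this point is 5 mm below that face. It must not be pressed.
- box_b_mid (a point): centre of refill box B, 50 mm above its underside; shape and axes as box A
- box_b: the same box B; this point is the centre of its underside
- box_c_mid (a point): centre of refill box C, 50 mm above its underside; shape and axes as box A
- box_c: the same box C; this point is the centre of its underside
- dish_soap: upright bottle of washing-up liquid, 37 x 60 x 202 mm, loose bystander, origin at the centre of its underside
- dish_brush: yellow dish brush lying bristles down, 30 x 85 x 22 mm, loose bystander, origin at the centre of its underside
- mug: dark mug with a white foot, 61 x 84 x 54 mm with its handle, loose bystander, origin at the centre of its underside
- tumbler: small clear drinking glass, 50 mm across, 58 mm high, loose bystander, origin at the centre of its underside
- tin: tin can with a blue label, 58 mm across, 72 mm high, loose bystander, origin at the centre of its underside
- salt: white salt shaker, 44 mm across, 90 mm high, loose bystander, origin at the centre of its underside
Not all that is in view belongs to the job. Leave any pink look-alike of the box_c alone.

How it is judged:
By the outcome, as a careful person would: the job done as asked, in the order asked, and still so for the second after the job is handed in, with the robot touching nothing.
It also fails if it takes over 72 s, if anything falls off the work surface, if the arm or the gripper's body presses on something with over 40 N, if the wrist force passes 120 N, or if a joint passes its speed limit or range.

## Working session

There is one attempt and no reset: what is moved stays moved. The work goes in short steps, Python scripts to look and compute and a tool call to move; the robot and the scene stay as the last step left them, time stands still between calls to the robot, and variables do not carry over. Pictures are saved under pics/ and viewed, at most 10 in all, crops included, and the job is handed in when it is done.

Besides the shell and the picture viewer there is one more tool, called after ">>>" by a JSON object that holds its "op" and its "data". arm_command: Moves the arm, as the interface text tells. Its arguments: {"type":"object","properties":{"rows":{"type":"array"}},"required":["rows"]}

```bash
mkdir -p pics
cat > h.py <<'E'
import numpy as np, cv2
from bench import arm, imaging, job, models
def ray(im,px):
    E=np.array(im["extrinsics"]);R=E[:3,:3];t=E[:3,3]
    d=R.T@np.array([(px[0]-im["cx"])/im["fx"],(px[1]-im["cy"])/im["fy"],1]);return -R.T@t,d
def atz(im,px,z):
    o,d=ray(im,px);return o+d*(z-o[2])/d[2]
def proj(im,p):
    E=np.array(im["extrinsics"]);c=E[:3,:3]@np.array(p,float)+E[:3,3]
    return np.array([im["fx"]*c[0]/c[2]+im["cx"],im["fy"]*c[1]/c[2]+im["cy"]])
def save(im,n): cv2.imwrite("pics/"+n,cv2.cvtColor(im["frame"],cv2.COLOR_RGB2BGR))
E
python3 - <<'E'
from h import *
s=arm.read_state();print(s)
a=imaging.get_image("scene");b=imaging.get_image("top")
cv2.imwrite("pics/both.png",cv2.cvtColor(np.vstack([a["frame"],b["frame"]]),cv2.COLOR_RGB2BGR)[:, :]) 
save(a,"scene.png");save(b,"top.png")
print(ray(a,(256,192)),ray(b,(256,192)),b["fx"])
for im,n in((a,"s"),(b,"t")):
  for q,z in(("box_a_mid",58),("box_a",8),("lid_a",103),("rack_floor",8),("rack",0),("dispenser_seat",46),("dispenser",0)):
    for r in models.tip_of(im,q)[:5]: print(n,q,round(r["score"],2),np.round(r["pixel"]),np.round(atz(im,r["pixel"],z)))
E
```

```text
{'clock': 0.0, 'joints': array([-1.09041558e+00,  3.85597432e-01,  6.60346720e-03, -5.09492940e-04,
       -1.19395724e+00, -2.58619131e-01]), 'joint_vel': array([ 7.05008830e-06, -1.13108331e-03, -1.30955908e-03, -6.37064555e-04,
        2.04443289e-03, -2.38676431e-05]), 'joint_efforts': array([ 1.27292515e-04, -3.92291343e+01,  1.88400453e+01,  4.18623626e+00,
       -4.54982670e-03, -2.33589510e-06]), 'position': array([ 137.37399272, -609.12042774,  230.18657907]), 'ee_rot': array([-1.10560252e-01,  9.93868811e-01,  1.09022857e-03, -1.68325352e-04]), 'contact_force': array([-0.24227083,  0.23680108,  0.20560528]), 'wrist_torque': array([ 0.00463921, -0.020078  ,  0.00374961]), 'grasp_force': 0.0, 'gripper_width': 85.16087367149731}
(array([  -83.7701664 , -1323.59572841,   938.61083875]), array([ 0.37902774,  0.77206657, -0.51022276])) (array([  -9.43295659,  120.46196267, 1624.06376701]), array([ 0.35247128, -0.09929708, -0.93060937])) 498.5739929622673
s box_a_mid 0.54 [233. 190.] [495.  65.  58.]
s box_a 0.79 [231. 200.] [489.  71.   8.]
s rack 0.49 [225. 201.] [467.  86.   0
[... 171 characters left out ...]
[233. 226.] [489.  60.  58.]
t box_a 0.97 [230. 235.] [477.  73.   8.]
t box_a 0.92 [198. 243.] [478. 184.   8.]
t box_a 0.72 [216. 236.] [486. 121.   8.]
t box_a 0.61 [155. 257.] [470. 333.   8.]
t lid_a 0.63 [232. 227.] [470.  65. 103.]
t lid_a 0.62 [193. 233.] [486. 190. 103.]
t lid_a 0.61 [210. 229.] [483. 134. 103.]
t lid_a 0.45 [149. 248.] [476. 334. 103.]
t rack_floor 0.59 [218. 234.] [491. 112.   8.]
t rack 0.86 [212. 240.] [478. 138.   0.]
t rack 0.64 [293. 170.] [ 653. -204.    0.]
t dispenser_seat 0.72 [218. 236.] [472. 115.  46.]
t dispenser_seat 0.71 [321. 192.] [ 528. -261.   46.]
t dispenser_seat 0.2 [213. 234.] [484. 128.  46.]
t dispenser 0.92 [323. 202.] [ 509. -266.    0.]
```

Run:
```python
import cv2,numpy as np
a=cv2.imread("pics/scene.png");b=cv2.imread("pics/top.png")
c1=cv2.resize(a[120:300,120:370],(800,576),interpolation=cv2.INTER_CUBIC);cv2.imwrite("pics/sc.png",c1)
c2=cv2.resize(b[120:300,130:380],(800,576),interpolation=cv2.INTER_CUBIC);cv2.imwrite("pics/tc.png",c2)
```

```text
(no output)
```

View pics/sc.png

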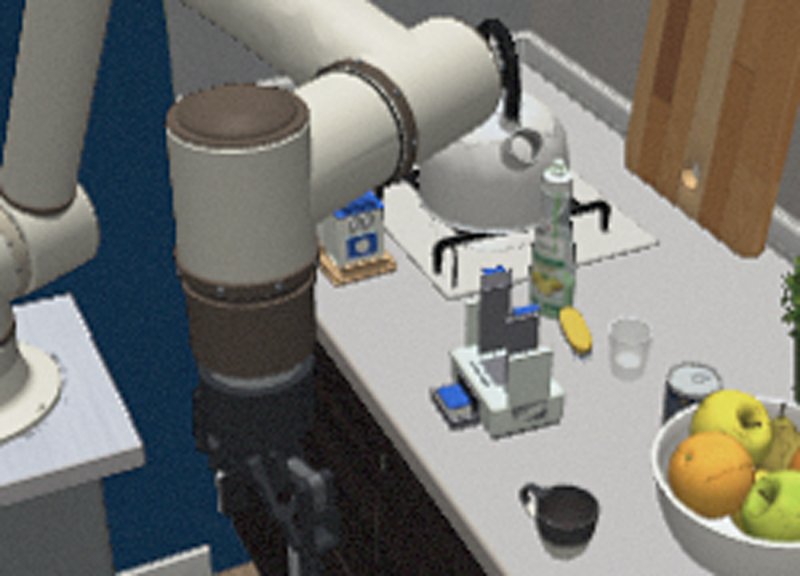

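View pics/tc.png

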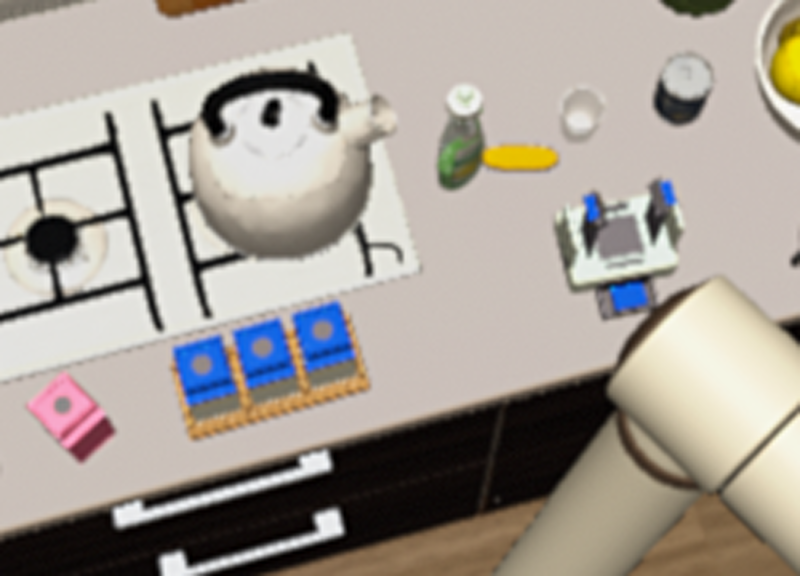

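The top picture shows three blue-lidded boxes in the bamboo rack at full-image pixels (193,231), (212,228) and (232,223). The dispenser is at (323,197). Candidates for a refill box are those three, the pink look-alike at (150,247), which is excluded by colour, and the dispenser's own blue spots at about (315,184), (337,180) and (327,212), which are parts of the dispenser. I choose the three boxes in the rack.

```bash
cat >> h.py <<'E'
from scipy.spatial.transform import Rotation as Ro
def T(s):
    M=np.eye(4);M[:3,:3]=Ro.from_quat(s["ee_rot"]).as_matrix();M[:3,3]=s["position"];return M
def wristify(im,s):
    im["extrinsics"]=np.linalg.inv(T(s)@np.array(im["T_tool_cam"]));return im
def Rdown(yaw): # tool y axis (closing) along world angle yaw, z down
    c,n=np.cos(yaw),np.sin(yaw); y=np.array([c,n,0]);z=np.array([0,0,-1]);return np.column_stack([np.cross(y,z),y,z])
def go(s,p,yaw):
    M=T(s);R=M[:3,:3]
    best=min((Ro.from_matrix(R.T@Rdown(yaw+k)).as_rotvec() for k in(0,np.pi)),key=np.linalg.norm)
    return np.round(R.T@(np.array(p,float)-M[:3,3]),1),np.round(best,3)
E
python3 - <<'E'
from h import *
b=imaging.get_image("top")
P=[atz(b,p,108) for p in((193.4,231),(212,228.4),(231.6,222.5))]
print(np.round(P))
print(np.arctan2(*(P[2]-P[0])[[1,0]]))
hsv=cv2.cvtColor(b["frame"],cv2.COLOR_RGB2HSV)
m=cv2.inRange(hsv,(105,150,80),(125,255,255))
n,l,st,c=cv2.connectedComponentsWithStats(m)
for i in range(1,n):
  if st[i,4]>15: print(st[i],c[i],np.round(atz(b,c[i],108)))
w=imaging.get_image("wrist");print(np.round(w["T_tool_cam"],3),w["fx"])
s=arm.read_state();print(T(s))
print(go(s,(400,100,330),np.pi/2-1.3))
E
```

```text
[[490. 186. 108.]
 [483. 127. 108.]
 [485.  62. 108.]]
-1.6121008141001965
[337 177   4   7  18] [338.22222222 179.94444444] [ 533. -314.  108.]
[313 181   4   8  25] [314.44 184.72] [ 538. -233.  108.]
[320 208  12   9  79] [325.93670886 211.81012658] [ 439. -239.  108.]
[222 215  18  21 229] [230.52401747 225.        ] [478.  67. 108.]
[203 220  19  21 237] [212.18987342 230.30801688] [476. 128. 108.]
[185 225  18  21 237] [193.57805907 235.62869198] [475. 189. 108.]
[[ 0.00000e+00 -9.52000e-01 -3.07000e-01  7.87340e+01]
 [ 1.00000e+00 -0.00000e+00  1.00000e-03 -4.00000e-03]
 [-1.00000e-03 -3.07000e-01  9.52000e-01 -1.43185e+02]
 [ 0.00000e+00  0.00000e+00  0.00000e+00  1.00000e+00]] 304.2370164421779
[[-9.75514604e-01 -2.19934665e-01  5.26534778e-06  1.37503234e+02]
 [-2.19934665e-01  9.75514604e-01  1.76514553e-05 -6.09656462e+02]
 [-9.01859056e-06  1.60612199e-05 -1.00000000e+00  2.31312420e+02]
 [ 0.00000000e+00  0.00000000e+00  0.00000000e+00  1.00000000e+00]]
(array([-412.1,  634.5,  -98.7]), array([ 0.   , -0.   ,  1.522]))
```

Run:
```python
from h import *
s=arm.read_state();print(go(s,(450,-290,380),2.37))
```

```text
(array([-375.2,  243.1, -148.7]), array([ 0.   ,  0.   , -0.577]))
```

>>> {"op": "arm_command", "data": {"rows": [{"grip":1,"linear":[-30,20,-60],"rot":[0,0,-0.05]},{"grip":1,"linear":[-375,243,-149],"rot":[0,0,-0.577]},{"grip":1,"linear":[-375,243,-149],"rot":[0,0,-0.577]},{"grip":1,"linear":[-375,243,-149],"rot":[0,0,-0.577]},{"grip":1,"linear":[-375,243,-149],"rot":[0,0,-0.577]},{"grip":1,"linear":[-375,243,-149],"rot":[0,0,-0.577]},{"grip":1,"linear":[-375,243,-149],"rot":[0,0,-0.577]},{"grip":1,"linear":[-375,243,-149],"rot":[0,0,-0.577]},{"grip":1,"linear":[-375,243,-149],"rot":[0,0,-0.577]},{"grip":1,"linear":[-375,243,-149],"rot":[0,0,-0.577]}]}}

```text
clock: 2.15
position: [449.6, -290.0, 380.1]
ee_rot: [-0.389, 0.921, 0.0, -0.0]
contact_force: [-0.2, 0.4, -1.0]
gripper_width: 85.8
grasp_force: 0.0
```

Run:
```python
from h import *
s=arm.read_state();print(s["position"],s["joints"],s["clock"])
w=wristify(imaging.get_image("wrist"),s);save(w,"w1.png")
b=imaging.get_image("top");a=imaging.get_image("scene")
for n,im in(("w",w),("t",b),("s",a)):
  for q,z in(("dispenser_seat",46),("dispenser",0),("box_a",8),("rack_floor",8),("rack",0)):
    for r in models.tip_of(im,q)[:3]: print(n,q,round(r["score"],2),np.round(r["pixel"]),np.round(atz(im,r["pixel"],z)))
```

```text
[ 449.62125444 -290.04402163  380.07695066] [-2.69629404e-01  1.61732670e-01  6.59259500e-02 -9.73763468e-06
 -1.47564109e+00 -5.01946323e-01] 2.15
w dispenser_seat 0.83 [231. 188.] [ 521. -263.   46.]
w dispenser 0.6 [230. 186.] [ 531. -259.    0.]
w dispenser 0.56 [231. 180.] [ 521. -266.    0.]
t dispenser_seat 0.55 [322. 194.] [ 520. -260.   46.]
t dispenser 0.69 [322. 200.] [ 514. -266.    0.]
t box_a 0.96 [214. 234.] [493. 124.   8.]
t box_a 0.92 [197. 242.] [483. 186.   8.]
t box_a 0.72 [231. 232.] [487.  67.   8.]
t rack_floor 0.81 [217. 234.] [492. 115.   8.]
t rack 0.74 [213. 242.] [470. 136.   0.]
s dispenser_seat 0.97 [278. 234.] [ 523. -259.   46.]
s dispenser 0.71 [280. 247.] [ 526. -275.    0.]
s box_a 0.9 [205. 175.] [470. 314.   8.]
s box_a 0.73 [280. 246.] [ 522. -278.    8.]
s box_a 0.68 [228. 200.] [478.  78.   8.]
s rack_floor 0.53 [223. 192.] [484. 143.   8.]
s rack_floor 0.39 [216. 172.] [522. 320.   8.]
s rack 0.67 [232. 177.] [576. 262.   0.]
s rack 0.65 [296. 220.] [ 662. -153.   -0.]
s rack 0.5 [223. 198.] [472. 111.   0.]
```

View pics/w1.png

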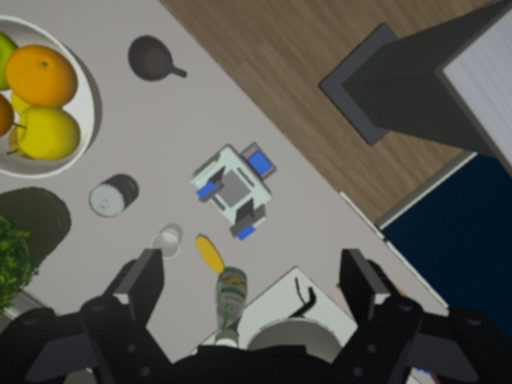

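The wrist view shows the dispenser, with its seat at (233,188), the tray at (258,160) and the clips' blue tops at (207,190) and (243,232). The bystanders stay clear of it. Next I work out its yaw.

Run:
```python
from h import *
s=arm.read_state()
w=wristify(imaging.get_image("wrist"),s);b=imaging.get_image("top")
for im in(w,b):
  hsv=cv2.cvtColor(im["frame"],cv2.COLOR_RGB2HSV)
  m=cv2.inRange(hsv,(105,150,80),(125,255,255))
  n,l,st,c=cv2.connectedComponentsWithStats(m)
  for i in range(1,n):
    if st[i,4]>15: print(st[i],c[i],np.round(atz(im,c[i],149)),np.round(atz(im,c[i],20)),np.round(atz(im,c[i],108)))
# seat plate (dark grey-purple) in wrist
crop=cv2.resize(w["frame"][130:250,170:300],(780,720),interpolation=cv2.INTER_CUBIC)
cv2.imwrite("pics/disp.png",cv2.cvtColor(cv2.resize(crop,(650,600)),cv2.COLOR_RGB2BGR))
```

```text
[249 152  22  22 278] [259.12230216 162.48561151] [ 445. -280.  149.] [ 462. -258.   20.] [ 450. -273.  108.]
[198 181  17  16 121] [206.2231405  188.76033058] [ 517. -303.  149.] [ 560. -288.   20.] [ 531. -298.  108.]
[238 226  16  13  92] [245.63043478 231.88043478] [ 524. -224.  149.] [ 568. -182.   20.] [ 538. -211.  108.]
[337 177   4   7  18] [338.22222222 179.94444444] [ 518. -302.  149.] [ 565. -339.   20.] [ 533. -314.  108.]
[222 215  18  21 229] [230.52401747 225.        ] [465.  69. 149.] [506.  64.  20.] [478.  67. 108.]
[203 220  19  21 235] [212.16170213 230.25106383] [463. 128. 149.] [505. 128.  20.] [477. 128. 108.]
[185 225  18  21 237] [193.59493671 235.57383966] [462. 187. 149.] [503. 193.  20.] [475. 189. 108.]
```

View pics/disp.png

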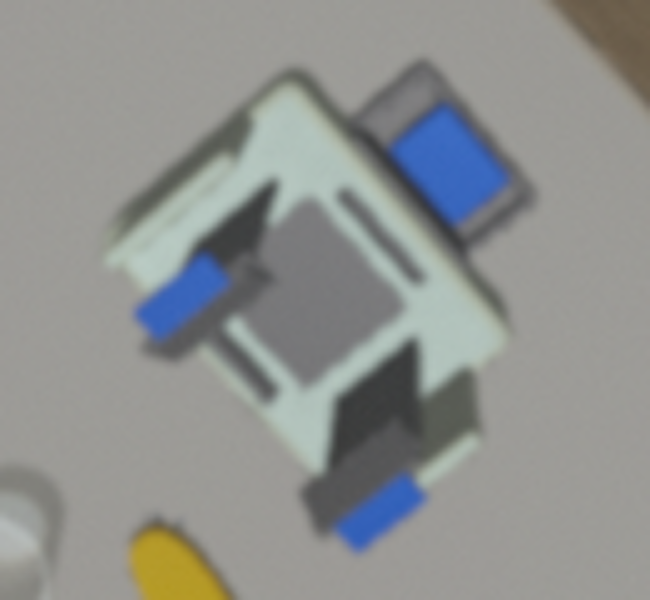

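The crop shows the seat plate square-on between the two clips. Blue clip tops at 149 mm give a seat centre of about (521,-263) and a yaw of about -0.08. Next is the rack.

Run:
```python
from h import *
s=arm.read_state();print(go(s,(440,110,330),np.pi))
```

```text
(array([-279.8,  286.2,   50.3]), array([-0.   ,  0.   , -0.772]))
```

>>> {"op": "arm_command", "data": {"rows": [{"grip":1,"linear":[-140,143,0],"rot":[0,0,-0.38]},{"grip":1,"linear":[-140,143,0],"rot":[0,0,-0.38]},{"grip":1,"linear":[-140,143,0],"rot":[0,0,-0.38]},{"grip":1,"linear":[-280,286,50],"rot":[0,0,-0.772]},{"grip":1,"linear":[-280,286,50],"rot":[0,0,-0.772]},{"grip":1,"linear":[-280,286,50],"rot":[0,0,-0.772]},{"grip":1,"linear":[-280,286,50],"rot":[0,0,-0.772]},{"grip":1,"linear":[-280,286,50],"rot":[0,0,-0.772]},{"grip":1,"linear":[-280,286,50],"rot":[0,0,-0.772]}]}}

```text
clock: 4.28
position: [440.3, 109.7, 330.6]
ee_rot: [0.707, -0.707, 0.0, -0.0]
contact_force: [0.8, 0.0, -0.3]
gripper_width: 85.3
grasp_force: 0.0
```

Run:
```python
from h import *
s=arm.read_state();print(s["position"],s["joints"],s["clock"])
w=wristify(imaging.get_image("wrist"),s);save(w,"w2.png")
for q,z in(("lid_a",103),("box_a",8),("box_a_mid",58),("rack_floor",8),("rack",0)):
    for r in models.tip_of(w,q)[:4]: print(q,round(r["score"],2),np.round(r["pixel"]),np.round(atz(w,r["pixel"],z)))
hsv=cv2.cvtColor(w["frame"],cv2.COLOR_RGB2HSV)
m=cv2.inRange(hsv,(105,150,80),(125,255,255))
n,l,st,c=cv2.connectedComponentsWithStats(m)
for i in range(1,n):
    if st[i,4]>50: print(st[i],c[i],np.round(atz(w,c[i],108)))
```

```text
[440.34020082 109.68179794 330.60456486] [ 6.04187155e-01  2.50228227e-02 -2.07183988e-01  3.11184848e-04
 -1.33835757e+00 -6.04217634e-01] 4.275
lid_a 0.95 [222. 306.] [483. 326. 103.]
lid_a 0.94 [220. 223.] [481. 194. 103.]
lid_a 0.9 [217. 174.] [483. 128. 103.]
lid_a 0.62 [212. 122.] [487.  64. 103.]
box_a 0.86 [229. 271.] [479. 327.   8.]
box_a 0.81 [227. 196.] [480. 188.   8.]
box_a 0.69 [225. 160.] [481. 129.   8.]
box_a 0.61 [220. 118.] [487.  66.   8.]
[ 190  103   51   43 1750] [215.684      123.39257143] [482.  65. 108.]
[ 194  153   48   41 1528] [218.38219895 172.48232984] [481. 124. 108.]
[ 198  200   45   37 1303] [220.66231773 217.46815042] [480. 184. 108.]
```

View pics/w2.png

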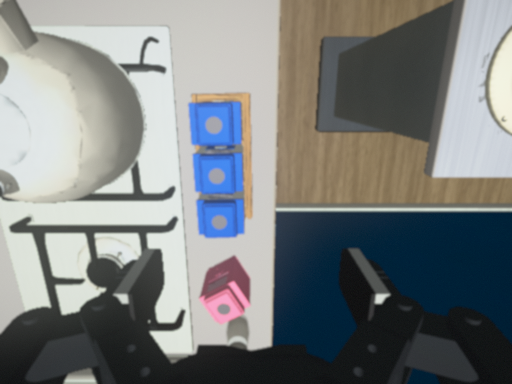

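The wrist view shows boxes at (216,123), (218,172) and (221,217) in the rack. The pink look-alike is at (226,295), and the kettle edge at u≈143 is clear. The boxes sit at about (482,65), (481,126) and (480,188), with yaw 0.02. I start with the first box.

Run:
```python
from h import *
s=arm.read_state();print(go(s,(482.5,64.5,150),np.pi+.02),go(s,(482.5,64.5,46),np.pi+.02))
w=imaging.get_image("wrist");c=w["frame"][85:245,170:270]
cv2.imwrite("pics/boxes.png",cv2.cvtColor(cv2.resize(c,(375,600),interpolation=cv2.INTER_CUBIC),cv2.COLOR_RGB2BGR))
```

```text
(array([ 44.8, -42.1, 180.6]), array([-0.001,  0.   , -0.021])) (array([ 44.8, -42. , 284.6]), array([-0.001,  0.   , -0.021]))
```

View pics/boxes.png

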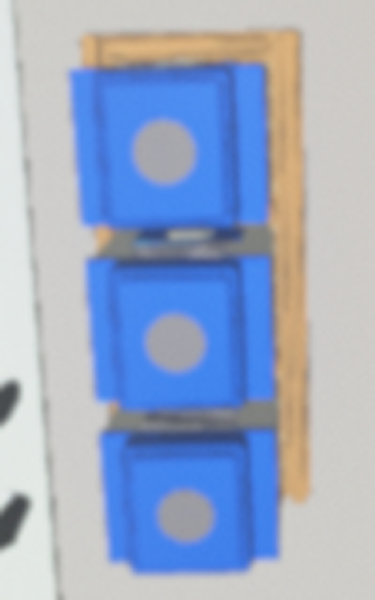

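The crop shows three white boxes with blue lids and grey dots in the rack at (214,126), (217,177) and (220,223). These are the real ones. The dots put box 1 at about (484.5,67).

>>> {"op": "arm_command", "data": {"rows": [{"grip":1,"linear":[43,-44,60],"rot":[0,0,-0.024]},{"grip":1,"linear":[43,-44,180],"rot":[0,0,-0.024]},{"grip":1,"linear":[43,-44,180],"rot":[0,0,-0.024]},{"grip":1,"linear":[43,-44,180],"rot":[0,0,-0.024]},{"grip":1,"linear":[43,-44,220],"rot":[0,0,-0.024]},{"grip":1,"linear":[43,-44,250],"rot":[0,0,-0.024]},{"grip":1,"linear":[43,-44,284],"rot":[0,0,-0.024]},{"grip":1,"linear":[43,-44,284],"rot":[0,0,-0.024]}]}}

```text
clock: 5.62
position: [484.4, 67.1, 46.3]
ee_rot: [0.716, -0.698, -0.0, 0.001]
contact_force: [0.3, 0.5, 0.1]
gripper_width: 85.6
grasp_force: 0.0
```

>>> {"op": "arm_command", "data": {"rows": [{"grip":0.6,"linear":[0,0,0],"rot":[0,0,0]},{"grip":0.6,"linear":[0,0,0],"rot":[0,0,0]},{"grip":0.6,"linear":[0,0,0],"rot":[0,0,0]},{"grip":0.6,"linear":[0,0,0],"rot":[0,0,0]}]}}

```text
clock: 6.12
position: [485.7, 67.7, 48.7]
ee_rot: [0.716, -0.698, 0.001, -0.002]
contact_force: [-1.7, 0.6, 7.7]
gripper_width: 61.6
grasp_force: 67.7
```

>>> {"op": "arm_command", "data": {"rows": [{"grip":0.6,"linear":[0,0,-7],"rot":[0,0,0]},{"grip":0.6,"linear":[0,0,-14],"rot":[0,0,0]},{"grip":0.6,"linear":[0,0,-14],"rot":[0,0,0]},{"grip":0.6,"linear":[0,0,-14],"rot":[0,0,0]},{"grip":0.6,"linear":[0,0,-14],"rot":[0,0,0]}]}}

```text
clock: 6.75
position: [483.9, 66.9, 59.9]
ee_rot: [0.715, -0.699, -0.0, 0.0]
contact_force: [0.1, 0.1, -6.0]
gripper_width: 61.8
grasp_force: 66.9
```

Run:
```python
from h import *
for i in range(4):
  imaging.get_image("wrist");s=arm.read_state();print(s["contact_force"],s["position"],s["wrist_torque"],s["grasp_force"])
```

```text
[ 0.44425118 -0.28103944 -5.18027517] [484.03768297  66.88958411  59.97843683] [0.02945556 0.07068881 0.01070879] 66.86447024345398
[-0.47524259 -0.14863289 -4.76434722] [484.08938348  66.90837647  60.01759676] [-0.00030613  0.00069043  0.01109155] 66.86409115791321
[-0.62343573  0.51227467 -5.81185115] [484.1206085   66.93750325  60.05470999] [-0.02016238 -0.0263292   0.00731117] 66.86433434486389
[ 0.67863888  0.2973801  -5.99983921] [484.15260993  66.9476091   60.12338976] [-0.01627391  0.00850082 -0.02008716] 66.86421990394592
```

The lift force is about 5.5 N, so this is the full box. I carry it to the free worktop and turn it there for a regrasp.

Run:
```python
from h import *
s=arm.read_state();print(go(s,(480,-85,170),np.pi/2-.085),go(s,(480,-85,44),np.pi/2-.085))
```

```text
(array([ 151.8,    7.8, -109.8]), array([ 1.000e-03,  0.000e+00, -1.462e+00])) (array([151.8,   7.8,  16.2]), array([ 1.000e-03,  0.000e+00, -1.462e+00]))
```

>>> {"op": "arm_command", "data": {"rows": [{"grip":0.6,"linear":[0,0,-40],"rot":[0,0,0]},{"grip":0.6,"linear":[0,0,-80],"rot":[0,0,0]},{"grip":0.6,"linear":[0,0,-110],"rot":[0,0,0]},{"grip":0.6,"linear":[0,0,-110],"rot":[0,0,0]}]}}

```text
clock: 7.45
position: [485.7, 67.7, 172.4]
ee_rot: [0.716, -0.699, 0.001, -0.003]
contact_force: [0.6, -0.1, -6.5]
gripper_width: 61.4
grasp_force: 70.3
```

>>> {"op": "arm_command", "data": {"rows": [{"grip":0.6,"linear":[40,2,0],"rot":[0,0,0.18]},{"grip":0.6,"linear":[80,4,0],"rot":[0,0,0.36]},{"grip":0.6,"linear":[115,6,0],"rot":[0,0,0.54]},{"grip":0.6,"linear":[140,7,0],"rot":[0,0,0.72]},{"grip":0.6,"linear":[152,8,0],"rot":[0,0,0.9]},{"grip":0.6,"linear":[152,8,0],"rot":[0,0,1.08]},{"grip":0.6,"linear":[152,8,20],"rot":[0,0,1.26]},{"grip":0.6,"linear":[152,8,40],"rot":[0,0,1.44]},{"grip":0.6,"linear":[152,8,60],"rot":[0,0,1.62]},{"grip":0.6,"linear":[152,8,70],"rot":[0,0,1.68]}]}}

```text
clock: 8.7
position: [477.5, -85.3, 97.0]
ee_rot: [0.044, 0.999, -0.0, -0.003]
contact_force: [-0.0, 0.1, -5.8]
gripper_width: 61.1
grasp_force: 70.1
```

Run:
```python
from h import *
s=arm.read_state();print(s["joints"],s["contact_force"],s["position"],go(s,(480,-85,44),np.pi/2-.085))
```

```text
[ 1.58398196e-01  3.03188842e-01 -5.04877872e-01 -1.16940359e-03
 -7.68986123e-01 -1.81711702e+00] [-2.00075086e-03  1.41145522e-01 -5.76692354e+00] [477.51588674 -85.30393926  96.96981098] (array([-2.8,  0.6, 53. ]), array([-0.001, -0.006, -0.004]))
```

>>> {"op": "arm_command", "data": {"rows": [{"grip":0.6,"linear":[0,0,25],"rot":[0,0,0]},{"grip":0.6,"linear":[0,0,45],"rot":[0,0,0]},{"grip":0.6,"linear":[0,0,52],"rot":[0,0,0]},{"grip":0.6,"linear":[0,0,55],"rot":[0,0,0]},{"grip":0.6,"linear":[0,0,57],"rot":[0,0,0]},{"grip":0.6,"linear":[0,0,57],"rot":[0,0,0]}]}}

```text
clock: 9.45
position: [480.2, -85.1, 43.7]
ee_rot: [0.043, 0.999, 0.0, 0.0]
contact_force: [-0.8, -0.2, -5.5]
gripper_width: 61.2
grasp_force: 70.0
```

>>> {"op": "arm_command", "data": {"rows": [{"grip":0.6,"linear":[0,0,1.5],"rot":[0,0,0]},{"grip":0.6,"linear":[0,0,3],"rot":[0,0,0]},{"grip":0.6,"linear":[0,0,3],"rot":[0,0,0]}]}}

```text
clock: 9.82
position: [480.1, -85.1, 40.8]
ee_rot: [0.042, 0.999, 0.0, 0.0]
contact_force: [-1.6, 1.0, -0.9]
gripper_width: 61.4
grasp_force: 70.3
```

>>> {"op": "arm_command", "data": {"rows": [{"grip":1,"linear":[0,0,0],"rot":[0,0,0]},{"grip":1,"linear":[0,0,0],"rot":[0,0,0]},{"grip":1,"linear":[0,0,0],"rot":[0,0,0]},{"grip":1,"linear":[0,0,-40],"rot":[0,0,0]},{"grip":1,"linear":[0,0,-90],"rot":[0,0,0]},{"grip":1,"linear":[0,0,-110],"rot":[0,0,0]},{"grip":1,"linear":[0,0,-110],"rot":[0,0,0]}]}}

```text
clock: 10.7
position: [481.0, -85.0, 152.1]
ee_rot: [0.043, 0.999, 0.0, 0.002]
contact_force: [0.2, 0.2, -0.3]
gripper_width: 85.7
grasp_force: 0.0
```

Run:
```python
from h import *
s=arm.read_state();print(s["position"],s["gripper_width"],s["contact_force"])
w=wristify(imaging.get_image("wrist"),s);save(w,"w3.png")
hsv=cv2.cvtColor(w["frame"],cv2.COLOR_RGB2HSV)
m=cv2.inRange(hsv,(105,150,80),(125,255,255))
n,l,st,c=cv2.connectedComponentsWithStats(m)
for i in range(1,n):
    if st[i,4]>50: print(st[i],c[i],np.round(atz(w,c[i],100)))
for r in models.tip_of(w,"lid_a")[:4]: print(r,np.round(atz(w,r["pixel"],95)))
```

```text
[481.04177733 -85.02641894 152.07114259] 85.66770520572344 [ 0.19892517  0.18061672 -0.30771765]
[  37  165   44   27 1053] [ 58.88034188 177.98195632] [ 445. -210.  100.]
[ 209  168   86   70 4833] [251.4531347  201.31636665] [472. -84. 100.]
{'pixel': [251.0, 208.4], 'score': 0.68} [479. -85.  95.]
{'pixel': [468.9, 162.1], 'score': 0.28} [459.  64.  95.]
```

View pics/w3.png

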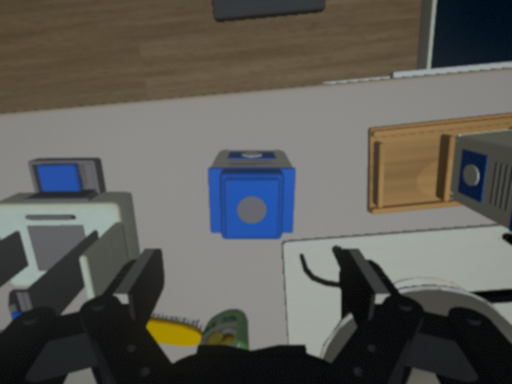

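The wrist view shows the box upright at (251,200), square to the dispenser, and its bay in the rack empty. I regrasp across its 50 mm depth.

>>> {"op": "arm_command", "data": {"rows": [{"grip":1,"linear":[0,0,0],"rot":[0,0,-0.18]},{"grip":1,"linear":[0,0,0],"rot":[0,0,-0.36]},{"grip":1,"linear":[0,0,0],"rot":[0,0,-0.54]},{"grip":1,"linear":[0,0,0],"rot":[0,0,-0.72]},{"grip":1,"linear":[0,0,0],"rot":[0,0,-0.9]},{"grip":1,"linear":[0,0,0],"rot":[0,0,-1.08]},{"grip":1,"linear":[0,0,0],"rot":[0,0,-1.26]},{"grip":1,"linear":[0,0,0],"rot":[0,0,-1.44]},{"grip":1,"linear":[0,0,0],"rot":[0,0,-1.571]},{"grip":1,"linear":[0,0,0],"rot":[0,0,-1.571]}]}}

```text
clock: 12.05
position: [479.1, -85.2, 148.8]
ee_rot: [-0.676, 0.737, 0.001, -0.001]
contact_force: [-1.1, -1.2, -0.3]
gripper_width: 85.6
grasp_force: 0.0
```

Run:
```python
from h import *
s=arm.read_state();print(s["position"],s["joints"])
print(go(s,(480,-85,46),np.pi-.085))
```

```text
[479.06203475 -85.23093932 148.77119217] [ 1.58421664e-01  2.34533047e-01 -4.40319735e-01 -2.55790368e-04
 -8.99218487e-01 -2.44983017e-01]
(array([ -0.4,  -1.2, 102.8]), array([ 0.003, -0.001, -0.002]))
```

>>> {"op": "arm_command", "data": {"rows": [{"grip":1,"linear":[0,0,40],"rot":[0,0,0]},{"grip":1,"linear":[0,0,75],"rot":[0,0,0]},{"grip":1,"linear":[0,0,95],"rot":[0,0,0]},{"grip":1,"linear":[0,0,103],"rot":[0,0,0]},{"grip":1,"linear":[0,0,103],"rot":[0,0,0]},{"grip":0.45,"linear":[0,0,103],"rot":[0,0,0]},{"grip":0.45,"linear":[0,0,103],"rot":[0,0,0]},{"grip":0.45,"linear":[0,0,103],"rot":[0,0,0]},{"grip":0.45,"linear":[0,0,103],"rot":[0,0,0]},{"grip":0.45,"linear":[0,0,103],"rot":[0,0,0]}]}}

```text
clock: 13.3
position: [479.4, -85.2, 48.2]
ee_rot: [-0.676, 0.737, 0.0, -0.0]
contact_force: [-2.5, 1.5, 5.3]
gripper_width: 49.6
grasp_force: 62.3
```

>>> {"op": "arm_command", "data": {"rows": [{"grip":0.45,"linear":[0,0,-40],"rot":[0,0,0]},{"grip":0.45,"linear":[0,0,-80],"rot":[0,0,0]},{"grip":0.45,"linear":[0,0,-120],"rot":[0,0,0]},{"grip":0.45,"linear":[0,0,-165],"rot":[0,0,0]},{"grip":0.45,"linear":[0,0,-165],"rot":[0,0,0]},{"grip":0.45,"linear":[0,0,-165],"rot":[0,0,0]}]}}

```text
clock: 14.05
position: [478.2, -84.9, 210.4]
ee_rot: [-0.676, 0.737, 0.002, -0.001]
contact_force: [-0.5, -0.2, -5.6]
gripper_width: 49.4
grasp_force: 70.9
```

Run:
```python
from h import *
s=arm.read_state();print(s["position"],s["contact_force"])
print(go(s,(521,-263,212),np.pi-.085))
w=wristify(imaging.get_image("wrist"),s)
cands=[]
hsv=cv2.cvtColor(w["frame"],cv2.COLOR_RGB2HSV)
m=cv2.inRange(hsv,(105,150,80),(125,255,255))
n,l,st,c=cv2.connectedComponentsWithStats(m)
for i in range(1,n):
    if st[i,4]>50: print(st[i],c[i],np.round(atz(w,c[i],149)))
save(w,"w4.png")
```

```text
[478.15669801 -84.93958718 210.4195225 ] [-0.51975369 -0.17876311 -5.64149793]
(array([173.7, -58. ,  -1.9]), array([ 0.004,  0.001, -0.001]))
[131   0  44   5 199] [153.30653266   1.8241206 ] [ 524. -219.  149.]
[240   0  26   6 148] [252.83108108   2.43918919] [ 466. -214.  149.]
[  183   224   137   127 13846] [251.35808176 279.26390293] [483. -26. 149.]
```

View pics/w4.png

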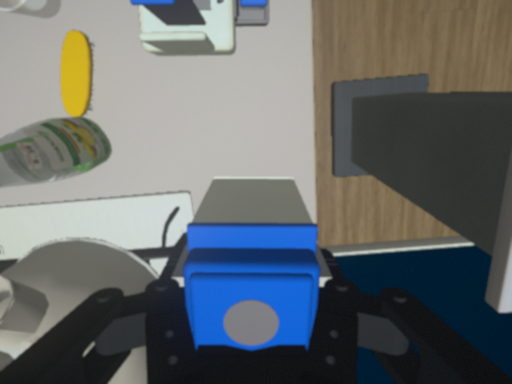

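The wrist view shows the box held straight and level, with the lid dot at (251,323) and the dispenser at the top near (190,20). I stop short of the seat to measure the clips.

>>> {"op": "arm_command", "data": {"rows": [{"grip":0.45,"linear":[50,-20,0],"rot":[0,0,0]},{"grip":0.45,"linear":[90,-40,0],"rot":[0,0,0]},{"grip":0.45,"linear":[100,-52,0],"rot":[0,0,0]},{"grip":0.45,"linear":[100,-52,0],"rot":[0,0,0]},{"grip":0.45,"linear":[100,-52,0],"rot":[0,0,0]}]}}

```text
clock: 14.72
position: [522.3, -188.4, 211.0]
ee_rot: [-0.677, 0.736, 0.001, -0.001]
contact_force: [-0.2, 1.5, -4.9]
gripper_width: 49.2
grasp_force: 72.5
```

Run:
```python
from h import *
s=arm.read_state();print(s["position"],s["contact_force"])
w=wristify(imaging.get_image("wrist"),s);save(w,"w5.png")
f=w["frame"];hsv=cv2.cvtColor(f,cv2.COLOR_RGB2HSV)
m=cv2.inRange(hsv,(105,150,80),(125,255,255))
n,l,st,c=cv2.connectedComponentsWithStats(m);B=[]
for i in range(1,n):
    if st[i,4]>50: print(st[i],c[i],np.round(atz(w,c[i],149),1)); B.append(atz(w,c[i],149))
for r in models.tip_of(w,"dispenser_seat")[:2]: print(r,np.round(atz(w,r["pixel"],46),1))
# grey dot on held lid
sub=f[290:360,210:300].astype(int);g=((np.ptp(sub,axis=2)<40)&(sub.sum(2)>200)).astype(np.uint8)
n,l,st,c=cv2.connectedComponentsWithStats(g);i=1+np.argmax(st[1:,4]);px=c[i]+[210,290]
zl=s["position"][2]+51.8;p=atz(w,px,zl);print("dot",px,st[i],p,np.linalg.inv(T(s))@np.r_[p,1])
```

```text
[ 522.26901376 -188.4116321   211.03527696] [-0.22584886  1.49516856 -4.87472371]
[220  22  42  18 700] [240.78571429  30.96857143] [ 518.4 -303.1  149. ]
[293  79  24  35 793] [304.28121059  96.296343  ] [ 481.3 -262.1  149. ]
[225 154  37  13 469] [242.92324094 159.95522388] [ 524.5 -224.   149. ]
[  183   224   137   127 13815] [251.29656171 279.22294607] [ 526.8 -129.   149. ]
{'pixel': [244.0, 96.8], 'score': 0.7} [ 522.  -264.1   46. ]
dot [250.71082391 322.09262251] [  14   10   54   45 1857] [ 522.52848293 -187.40887519  262.83527696] [-1.05177744e+00 -1.70576406e-02 -5.17996749e+01  1.00000000e+00]
```

View pics/w5.png

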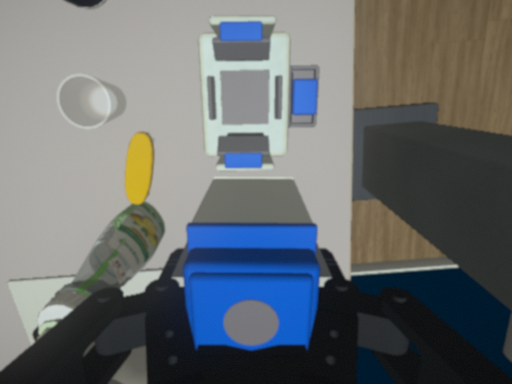

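The view shows the clips' blue tops at (241,31) and (243,160), with the seat at (245,97) between them. The measured centre is (521.6,-263.7). I move the box over the seat.

Run:
```python
from h import *
s=arm.read_state();print(go(s,(521.7,-264.5,211),np.pi-.078))
```

```text
(array([76. , -5.5,  0.9]), array([ 0.001,  0.   , -0.006]))
```

>>> {"op": "arm_command", "data": {"rows": [{"grip":0.45,"linear":[40,-3,0],"rot":[0,0,-0.006]},{"grip":0.45,"linear":[70,-5,0],"rot":[0,0,-0.006]},{"grip":0.45,"linear":[76,-5.5,0],"rot":[0,0,-0.006]},{"grip":0.45,"linear":[76,-5.5,0],"rot":[0,0,-0.006]},{"grip":0.45,"linear":[76,-5.5,0],"rot":[0,0,-0.006]},{"grip":0.45,"linear":[76,-5.5,0],"rot":[0,0,-0.006]}]}}

```text
clock: 15.58
position: [522.4, -264.5, 212.5]
ee_rot: [-0.679, 0.734, -0.0, 0.0]
contact_force: [0.3, 0.5, -4.9]
gripper_width: 49.3
grasp_force: 73.1
```

Run:
```python
from h import *
s=arm.read_state();print(s["position"],s["contact_force"],go(s,(521.7,-264.5,211),np.pi-.078))
a=imaging.get_image("scene");save(a,"sc2.png")
cv2.imwrite("pics/sc2c.png",cv2.cvtColor(cv2.resize(a["frame"][140:280,200:360],(686,600),interpolation=cv2.INTER_CUBIC),cv2.COLOR_RGB2BGR))
```

```text
[ 522.36004748 -264.5213939   212.45487116] [ 0.28070738  0.48193724 -4.90998197] (array([0. , 0.7, 1.5]), array([-0.,  0.,  0.]))
```

View pics/sc2c.png

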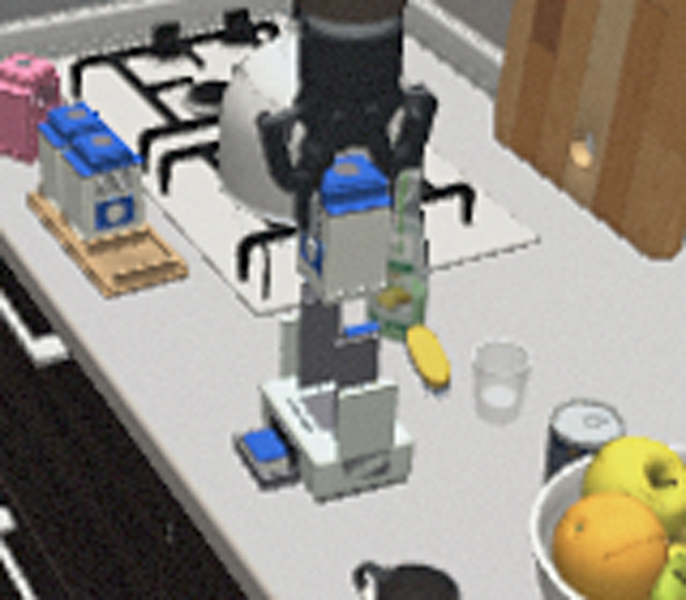

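The box (350,230 in the crop) hangs upright over the clips. I lower it in stages.

>>> {"op": "arm_command", "data": {"rows": [{"grip":0.45,"linear":[0,0,10],"rot":[0,0,0]},{"grip":0.45,"linear":[0,0,16],"rot":[0,0,0]},{"grip":0.45,"linear":[0,0,22],"rot":[0,0,0]},{"grip":0.45,"linear":[0,0,28],"rot":[0,0,0]},{"grip":0.45,"linear":[0,0,28],"rot":[0,0,0]}]}}

```text
clock: 16.25
position: [522.5, -264.8, 184.1]
ee_rot: [-0.679, 0.734, 0.0, 0.0]
contact_force: [0.1, 3.0, -4.3]
gripper_width: 49.6
grasp_force: 73.2
```

>>> {"op": "arm_command", "data": {"rows": [{"grip":0.45,"linear":[0,0,5],"rot":[0,0,0]},{"grip":0.45,"linear":[0,0,10],"rot":[0,0,0]},{"grip":0.45,"linear":[0,0,15],"rot":[0,0,0]},{"grip":0.45,"linear":[0,0,20],"rot":[0,0,0]},{"grip":0.45,"linear":[0,0,20],"rot":[0,0,0]}]}}

```text
clock: 16.88
position: [526.5, -267.5, 171.7]
ee_rot: [-0.68, 0.733, -0.007, 0.002]
contact_force: [-1.1, 2.6, 16.8]
gripper_width: 49.3
grasp_force: 75.6
```

>>> {"op": "arm_command", "data": {"rows": [{"grip":0.45,"linear":[0,0,5],"rot":[0,0,0]},{"grip":0.45,"linear":[0,0,10],"rot":[0,0,0]},{"grip":0.45,"linear":[0,0,10],"rot":[0,0,0]}]}}

```text
clock: 17.25
position: [524.9, -266.1, 156.7]
ee_rot: [-0.679, 0.734, -0.003, 0.002]
contact_force: [2.9, 1.8, 3.5]
gripper_width: 49.5
grasp_force: 74.0
```

>>> {"op": "arm_command", "data": {"rows": [{"grip":0.45,"linear":[0,0,10],"rot":[0,0,0]},{"grip":0.45,"linear":[0,0,20],"rot":[0,0,0]},{"grip":0.45,"linear":[0,0,30],"rot":[0,0,0]},{"grip":0.45,"linear":[0,0,40],"rot":[0,0,0]},{"grip":0.45,"linear":[0,0,45],"rot":[0,0,0]},{"grip":0.45,"linear":[0,0,45],"rot":[0,0,0]}]}}

```text
clock: 18.0
position: [521.7, -265.1, 107.9]
ee_rot: [-0.678, 0.735, 0.001, -0.0]
contact_force: [2.1, 1.6, -2.2]
gripper_width: 49.3
grasp_force: 73.5
```

Run:
```python
from h import *
s=arm.read_state();print(s["position"],s["contact_force"],s["wrist_torque"],go(s,(521.7,-264.5,94),np.pi-.078))
```

```text
[ 521.67140056 -265.07532404  107.85691498] [ 2.08060148  1.64858421 -2.2413672 ] [ 0.25699686 -0.48115244  0.12923408] (array([-0.6, -0. , 13.9]), array([ 0.002,  0.001, -0.001]))
```

>>> {"op": "arm_command", "data": {"rows": [{"grip":0.45,"linear":[0,0,5],"rot":[0,0,0]},{"grip":0.45,"linear":[0,0,10],"rot":[0,0,0]},{"grip":0.45,"linear":[0,0,14],"rot":[0,0,0]},{"grip":0.45,"linear":[0,0,16],"rot":[0,0,0]},{"grip":0.45,"linear":[0,0,16],"rot":[0,0,0]}]}}

```text
clock: 18.62
position: [521.9, -265.3, 94.2]
ee_rot: [-0.679, 0.735, 0.0, -0.0]
contact_force: [-3.1, 2.4, 9.9]
gripper_width: 49.0
grasp_force: 74.3
```

>>> {"op": "arm_command", "data": {"rows": [{"grip":0.45,"linear":[0,0,3],"rot":[0,0,0]},{"grip":0.45,"linear":[0,0,6],"rot":[0,0,0]},{"grip":0.45,"linear":[0,0,6],"rot":[0,0,0]}]}}

```text
clock: 19.0
position: [521.9, -265.4, 94.0]
ee_rot: [-0.679, 0.734, -0.001, -0.0]
contact_force: [-12.8, 9.7, 36.9]
gripper_width: 49.3
grasp_force: 77.1
```

Run:
```python
from h import *
s=arm.read_state();print(s["position"],s["contact_force"],s["wrist_torque"])
a=imaging.get_image("scene");w=wristify(imaging.get_image("wrist"),s)
c1=cv2.resize(a["frame"][170:270,220:330],(440,400),interpolation=cv2.INTER_CUBIC);c2=cv2.resize(w["frame"][150:384,130:390],(360,324))
c=np.zeros((400,800,3),np.uint8);c[:,:440]=c1;c[:324,440:]=c2
cv2.imwrite("pics/seat.png",cv2.cvtColor(c,cv2.COLOR_RGB2BGR))
```

```text
[ 521.8777062  -265.43399815   94.03646775] [-12.76676386   9.65264372  36.9111859 ] [ 3.04008355  3.27378791 -0.14714827]
```

View pics/seat.png

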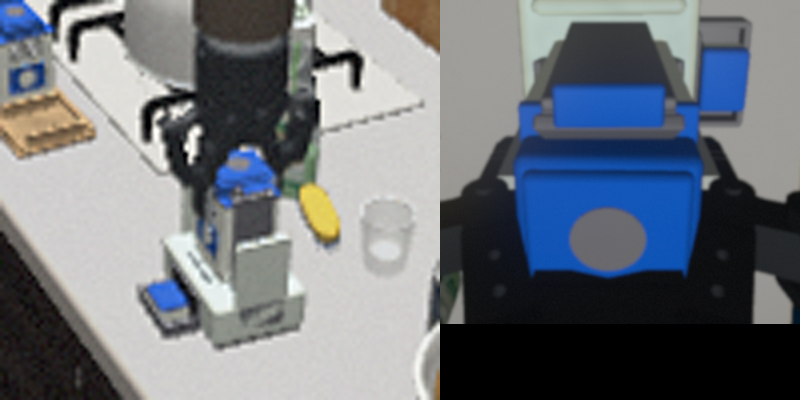

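The box stands on the seat: it did not move under 27 N more push, and the nose bars lie over its shoulder. I've now viewed 11 pictures, one over the limit of 10, so I'll use numbers only from here. I unload and release.

>>> {"op": "arm_command", "data": {"rows": [{"grip":0.45,"linear":[0,0,-4],"rot":[0,0,0]},{"grip":0.45,"linear":[0,0,-7],"rot":[0,0,0]},{"grip":0.45,"linear":[0,0,-7],"rot":[0,0,0]}]}}

```text
clock: 19.48
position: [521.9, -265.3, 94.2]
ee_rot: [-0.679, 0.735, 0.0, -0.0]
contact_force: [-0.7, 2.1, 6.4]
gripper_width: 49.1
grasp_force: 74.3
```

>>> {"op": "arm_command", "data": {"rows": [{"grip":1,"linear":[0,0,0],"rot":[0,0,0]},{"grip":1,"linear":[0,0,0],"rot":[0,0,0]},{"grip":1,"linear":[0,0,0],"rot":[0,0,0]},{"grip":1,"linear":[0,0,0],"rot":[0,0,0]}]}}

```text
clock: 19.98
position: [522.2, -265.4, 94.0]
ee_rot: [-0.679, 0.734, 0.0, -0.0]
contact_force: [1.0, -0.0, 0.1]
gripper_width: 85.0
grasp_force: 0.0
```

>>> {"op": "arm_command", "data": {"rows": [{"grip":1,"linear":[0,0,-20],"rot":[0,0,0]},{"grip":1,"linear":[0,0,-60],"rot":[0,0,0]},{"grip":1,"linear":[0,0,-110],"rot":[0,0,0]},{"grip":1,"linear":[0,0,-170],"rot":[0,0,0]},{"grip":1,"linear":[-76,0,-190],"rot":[0,0,0]},{"grip":1,"linear":[-76,0,-190],"rot":[0,0,0]},{"grip":1,"linear":[-76,0,-190],"rot":[0,0,0]}]}}

```text
clock: 20.85
position: [528.3, -188.7, 284.5]
ee_rot: [-0.679, 0.734, -0.0, 0.0]
contact_force: [-0.2, 0.3, -0.5]
gripper_width: 85.6
grasp_force: 0.0
```

Run:
```python
from h import *
s=arm.read_state();print(s["position"],s["contact_force"])
w=wristify(imaging.get_image("wrist"),s);b=imaging.get_image("top")
for im in(w,b):
  hsv=cv2.cvtColor(im["frame"],cv2.COLOR_RGB2HSV)
  m=cv2.inRange(hsv,(105,150,80),(125,255,255))
  n,l,st,c=cv2.connectedComponentsWithStats(m)
  for i in range(1,n):
    if st[i,4]>15: print(st[i],np.round(c[i],1),np.round(atz(im,c[i],146)),np.round(atz(im,c[i],108)))
  print([ (round(r["score"],2),np.round(atz(im,r["pixel"],141))) for r in models.tip_of(im,"lid_a")[:4]])
# colour row profile through dispenser axis (wrist): along clip line
o=[proj(w,(521.6+.077*d,-263.7+d,149 if abs(d)>22 else 146)) for d in range(-46,48,4)]
for d,p in zip(range(-46,48,4),o):
  x,y=np.round(p).astype(int); print(d,(x,y),w["frame"][y,x] if 0<=y<384 and 0<=x<512 else None)
```

```text
[ 528.26608191 -188.72125458  284.46647985] [-0.19518712  0.32334535 -0.51738885]
[238  42  29  13 374] [252.  48.] [ 518. -303.  146.] [ 518. -308.  108.]
[ 226   62   55   68 2693] [253.5  96.3] [ 520. -265.  146.] [ 520. -264.  108.]
[290  83  21  28 543] [300.1  96.4] [ 479. -261.  146.] [ 473. -261.  108.]
[239 139  27   9 242] [252.1 143. ] [ 525. -224.  146.] [ 525. -218.  108.]
[(0.85, array([ 523., -264.,  141.]))]
[318 176  20  18 192] [326.4 184.9] [ 513. -261.  146.] [ 527. -271.  108.]
[337 177   4   7  18] [338.2 179.9] [ 519. -303.  146.] [ 533. -314.  108.]
[313 183   4   6  18] [314.7 185.7] [ 521. -224.  146.] [ 534. -233.  108.]
[320 208  12   9  79] [325.9 211.8] [ 427. -230.  146.] [ 439. -239.  108.]
[203 220  19  21 236] [212.2 230.3] [464. 128. 146.] [476. 128. 108.]
[185 225  18  21 236] [193.6 235.6] [463. 187. 146.] [475. 189. 108.]
[(0.71, array([473., 136., 141.])), (0.71, array([468., 326., 141.])), (0.61, array([466., 192., 141.])), (0.6, array([ 517., -257.,  141.]))]
-46 (np.int64(252), np.int64(39)) [163 176 163]
-42 (np.int64(252), np.int64(45)) [ 5
[... 350 characters left out ...]
nt64(252), np.int64(85)) [106 118 153]
-6 (np.int64(252), np.int64(90)) [125 125 132]
-2 (np.int64(252), np.int64(95)) [125 126 131]
2 (np.int64(252), np.int64(100)) [125 125 131]
6 (np.int64(252), np.int64(105)) [127 126 132]
10 (np.int64(252), np.int64(109)) [ 71 109 185]
14 (np.int64(252), np.int64(114)) [ 51 104 195]
18 (np.int64(252), np.int64(118)) [ 45  86 161]
22 (np.int64(252), np.int64(123)) [ 51 102 189]
26 (np.int64(252), np.int64(128)) [83 85 91]
30 (np.int64(252), np.int64(132)) [84 85 92]
34 (np.int64(252), np.int64(137)) [ 88  98 125]
38 (np.int64(252), np.int64(141)) [ 56 107 195]
42 (np.int64(252), np.int64(146)) [ 56 104 193]
46 (np.int64(252), np.int64(150)) [151 165 168]
```

```bash
python3 -c "
from h import *
print(job.job_done())"
```

```text
the job is handed in; nothing more can be done
None
```

The full box (about 0.55 kg by lift force, the first one I lifted) stands upright on the dispenser seat with both clips back upright over its shoulders, the two other boxes were never lifted and still stand in the rack, and the job is handed in at about 21 s of the 72 s, though I viewed 11 pictures against the limit of 10.

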